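# Load the crystal viewer and hold its loupe collar home

## Robot

A 6-joint arm with a two-finger parallel gripper is mounted at the origin on the work surface. World frame = base frame: x ahead of the robot, y to its left, z up, the work surface at z = 0. Lengths are in m, angles in rad, forces in N, time in s.
With the tool pointing down it reaches from about 0.275 to 0.75 m from the base axis. Payload 10.2 kg.
Tool frame: the origin (TCP) lies midway between the tips of the shut fingers; the grasp point (between the pads) lies 19 mm behind it (env.hold_point_z is the distance from the TCP to the grasp point, in m); z points along the fingers, y is the line along which they close (so a half turn about z gives the same grasp; the last joint's range is limited). The gripper opens to 85 mm and grips with 20 to 120 N. Pads are 22 mm wide; open, the fingers measure 114 mm over their backs; the gripper's body (76 mm by 85 mm) begins 54 mm behind the grasp point. The pads swing forward as they close: fully open they stand 13 mm farther back than shut.
Start: joints at [1.12, 0.313, 1.498, -0, 1.331, -0.223], TCP at [0.119, 0.511, 0.231] pointing down, gripper open.
Joint ranges: [-2.94, 2.94], [-0.97, 2.17], [0.19, 2.56], [-1.23, 4.37], [0.02, 3.11], [-2.88, 2.88]. Speed limits (rad/s): [2.39, 2.39, 3.01, 3.14, 3.14, 3.14].

## Interface

Orientations are given as a unit quaternion [x, y, z, w].
In Python, from bench import env, kinematics, monitor, eyes, job gives the robot as it stands. The module is installed in compiled form; this text tells all that it offers. Calls block until the motion is done:
- env.reach(position, orientation): joint-space move of the TCP to a pose.
- env.movel(position, velocity=0.15, frame=None, guard=None): straight line of the TCP; frame=None keeps the orientation; velocity is the mean speed in m/s. With guard (N) it stops when the force on the tool has changed by that much, and returns True; else False.
- env.set_joints(angles): joint-space move.
- env.release() and env.close_gripper(effort=None): open the fingers fully, or close them until they stop; effort is the grip in N (None keeps the last).
- env.hold(seconds).
- kinematics.ik(position, orientation): joint angles nearest the present ones, or None.
- monitor.sense(): the state.
- eyes.grab_frame(name): name is "scene" or "top" or "wrist"; returns a dict with "frame" (420x560x3 uint8, red, green, blue), "mtx" (3x3 intrinsics, pixels), "view" (4x4, takes a point from world to camera coordinates). Camera axes: x right, y down, z forward; pixel columns grow to the right and rows downward; lengths in m; the calibration is good to about 2 mm. A picture is of the moment at which its call begins. There is no depth.
A pose or a line that the arm cannot do raises env.MotionError and nothing moves.
- job.hand_in(): hands the job in; it is judged then, once.
The state is a dict: "clock": time; "joints": joint angles; "qvel": joint speeds; "joint_efforts": joint torques, N m; "position": TCP position; "ee_rot": TCP orientation; "contact_force": force on the tool from outside, world axes, zero at the start; "ft_torque": the same for the moment, N m; "finger_gap": opening from 0.0 (shut) to 1.0 (fully open); "gripper_force": force on a finger pad.
Only numpy, scipy, OpenCV 4.12 (cv2) and the standard library are available. Lean on these libraries where they do the work, as an engineer would, in place of code of your own. Each camera call takes 0.05 s, during which the arm holds its last target. There are 200 camera calls.

## Task

Pick the pointed crystal out of the pocket tray and stand it upright in the cup on top of the viewing stand. Then put the knurled loupe collar over the stand's barrel, turn it until the keyways hidden inside it drop over the barrel's pins, and push it down fully home against its spring, flush on the base. Finish while still gripping the collar and holding it down home; leave the other stones where they are.

Things in the scene. Friction and masses are not known exactly. Their poses are not given: they have to be found in the camera images.
- crystal: Six-sided quartz crystal, pointed top, standing in one of the tray's pockets, up to 4 mm off its centre; the only pointed thing there. 12.5 mm across flats, 14.4 mm across corners, 26 mm tall (straight sides up to 20 mm, then the point), 14 g. Origin: centre of underside, z up; its pairs of flats face along its own x axis and at 60 and 120 degrees to it.
- tray: Fixed white pocket tray 104 x 156 x 14 mm on the table, six square pockets 24 mm wide and 10 mm deep (floors 4 mm above the table), centres at x = -24 and +24 mm, y = -50, 0 and +50 mm of its own axes. Origin: centre of its underside, on the table.
- stand: Fixed round viewing stand: base puck of radius 44 mm, flat top 24 mm above the table; on it an upright barrel of radius 20 mm, top 53 mm above the table, the last 7 mm tapering to radius 17 mm. Origin: centre of its underside, on the table; z up its axis; its own x axis means nothing.
- cup (a point): Centre of the floor of the round cup in the barrel's top, where the crystal is to stand: on the stand's axis, 46 mm above the table. The cup is 19 mm wide and 7 mm deep.
- pin_level (a point): Point on the stand's axis at the height of the pins' tops, 38 mm above the table. Three pins at 120 degrees, 4 mm thick, stick out 4 mm from the barrel; how they are turned about the axis differs every time and is not told. A collar not yet keyed rests on them by its lower edge; keyed, it drops freely 6 mm onto the spring ring.
- seat (a point): Point on the stand's axis on the base's flat top, 24 mm above the table: the collar is home when its lower edge (its origin) is here, stopped by the base. A steel spring ring around the barrel's foot stands 8 mm proud of the seat and sinks flush when pressed: 4 N at first touch, 8 N when flush; it lifts the collar again if let go.
- collar: Loose knurled cap with a glass window in its top, open end down on the table: 58 mm diameter, 56 mm tall, 0.13 to 0.21 kg. Origin: centre of its open lower end; z up. Bore 42 mm, 1 mm clear of the barrel. Three hidden keyways inside at 120 degrees, 7 mm wide, direction not told: turn up to 120 degrees, either way, with a push of 2 to 5 N to find the pins (fit: 4 degrees either way).
- stone_a: Flat rounded tumbled stone, 19 mm across, 12 mm tall, loose in another tray pocket (top 2 mm above the tray). Leave it. Origin: centre of its underside.
- stone_b: Flat rounded tumbled stone, 17 mm across, 12 mm tall, loose in another tray pocket (top 2 mm above the tray). Leave it. Origin: centre of its underside.
- geode: Domed lump of stone on the table beyond the stand, 80 mm across, 45 mm tall. Leave it. Origin: centre of its underside.
- rock: Rough rock specimen on the table beyond the stand, 75 x 55 x 62 mm. Leave it. Origin: centre of its underside.
Things that resemble listed ones, but are neither listed nor needed, are in the scene too. What is shaped like the collar but purple or yellow is not meant. What is shaped like the stand but orange is not meant.

How it is judged:
On the way, in this order (a step that is already met when the one before it is completed fails the run):
1. the crystal stands upright in the cup, let go (horizontal distance between crystal and stand below 0.006 m and z of crystal in the frame of stand between 0.044 and 0.0485 m and angle between crystal's own z axis and vertical below 0.2 rad and contact force between crystal and the fingers below 0.05 N), for 0.2 s.
2. the collar is on the barrel with its keyways dropped over the pins (horizontal distance between collar and stand below 0.004 m and z of collar in the frame of stand below 0.031 m), for 0.1 s.
At the end, for the whole second after the job is handed in: The collar is keyed over the pins and held by the fingers (contact force over 2 N), at rest, within 2 mm of its seat on the base, within 3 mm of the stand's axis and level within 0.06 rad, while the crystal stands in the cup beneath it, upright within 0.2 rad and within 6 mm of the axis (horizontal distance between collar and stand below 0.003 m and z of collar in the frame of stand below 0.026 m and angle between collar's own z axis and vertical below 0.06 rad and linear speed of collar below 0.01 m/s and contact force between collar and the fingers above 2 N and horizontal distance between crystal and stand below 0.006 m and z of crystal in the frame of stand between 0.044 and 0.0485 m and angle between crystal's own z axis and vertical below 0.2 rad); the arm keeps its last pose, push and grip.
It fails at once if another stone in the tray was disturbed (moved over 20 mm) (distance of any of stone_a, stone_b from where it was at the start of the episode above 0.02 m).
It fails at once if the geode or the rock was disturbed (moved over 20 mm) (distance of any of geode, rock from where it was at the start of the episode above 0.02 m).
It also fails if it takes over 72 s, if anything falls off the work surface, if the arm or the gripper's body presses on something with over 40 N, if the wrist force passes 120 N, or if a joint passes its speed limit or range.

## Working session

There is one attempt and no reset: what is moved stays moved. The work goes in short steps, each a Python script; the robot and the scene stay as the last script left them, time stands still between calls to the robot, and variables do not carry over. Pictures are saved under pics/ and viewed, at most 10 in all, crops included, and the job is handed in when it is done.

```bash
mkdir -p pics; cat > h.py <<'E'
import numpy as np, cv2
from bench import env, kinematics, monitor, eyes, job
def save(n,f,img=None):
    cv2.imwrite(f'pics/{f}.png',cv2.cvtColor(img if img is not None else n,cv2.COLOR_RGB2BGR))
def ray(fr,u,v,z):
    K,V=fr['mtx'],fr['view'];R,t=V[:3,:3],V[:3,3]
    c=-R.T@t; d=R.T@np.linalg.inv(K)@np.array([u,v,1.]); return c+d*(z-c[2])/d[2]
def proj(fr,p):
    q=fr['view'][:3,:3]@np.asarray(p)+fr['view'][:3,3]; q=fr['mtx']@q; return q[:2]/q[2]
def down(yaw): # closing line (tool y) direction at angle; tool z down
    from scipy.spatial.transform import Rotation as R
    y=np.array([np.cos(yaw),np.sin(yaw),0]);z=np.array([0,0,-1.]);x=np.cross(y,z)
    return R.from_matrix(np.c_[x,y,z]).as_quat()
E
python3 - <<'E'
from h import *
import pickle
fs={n:eyes.grab_frame(n) for n in('scene','top')}
pickle.dump(fs,open('f.pkl','wb'))
for n in fs:
    save(fs[n]['frame'],n); f=fs[n]; print(n,f['mtx'].round(1).tolist(),(-f['view'][:3,:3].T@f['view'][:3,3]).round(3))
s=monitor.sense();print(s)
E
```

```text
scene [[383.1, 0.0, 278.5], [0.0, 383.1, 215.0], [0.0, 0.0, 1.0]] [0.994 0.272 0.648]
top [[407.6, 0.0, 278.0], [0.0, 407.6, 204.5], [0.0, 0.0, 1.0]] [0.513 0.005 1.017]
{'clock': 0.1, 'joints': array([ 1.11962797e+00,  3.13383119e-01,  1.49837472e+00, -8.03160582e-07,
        1.33102667e+00, -2.23413425e-01]), 'qvel': array([ 2.65902860e-05, -2.17454797e-03, -3.00906276e-03,  1.46053200e-04,
       -1.27433027e-03,  1.47773951e-04]), 'joint_efforts': array([ 3.64674037e-03, -4.12898970e+01, -2.60142857e+01, -1.55062276e-04,
        2.95730330e-03, -2.60566088e-05]), 'position': array([0.118451  , 0.51121458, 0.23079278]), 'ee_rot': array([ 1.13631384e-01,  9.93522800e-01, -5.62474728e-04, -1.96841890e-04]), 'contact_force': array([-0.17243761, -0.21146898,  0.58367609]), 'ft_torque': array([-0.04346171,  0.02295808,  0.03948669]), 'gripper_force': 0.0, 'finger_gap': 1.001855562371232}
```

View pics/top.png

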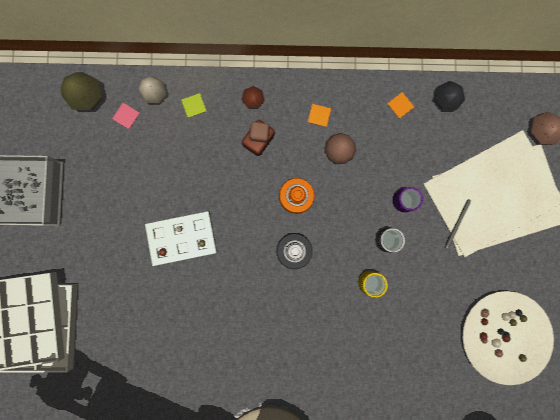

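View pics/scene.png

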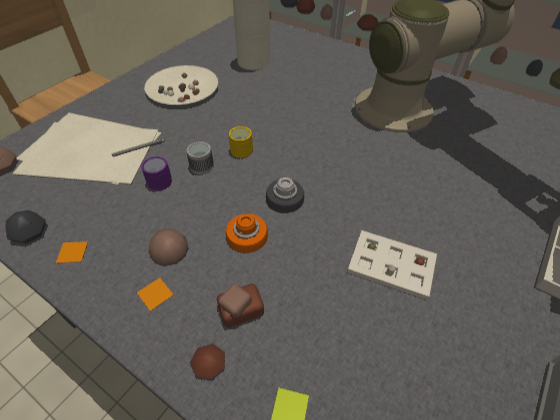

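The top view shows these candidates:
- **Stands:** grey (294,250) and orange (297,196). Grey is meant.
- **Collars:** grey (392,240), purple (408,199) and yellow (374,285). Grey is meant.
- **Tray:** the occupied pockets are at (179,229), (162,252) and (202,243).

I'll enlarge these in one composite to confirm.

```bash
python3 - <<'E'
from h import *
import pickle
fs=pickle.load(open('f.pkl','rb'))
T,S=fs['top']['frame'],fs['scene']['frame']
def c(im,x,y,w,h,k=400,l=300): return cv2.resize(im[y:y+h,x:x+w],(k,l),interpolation=cv2.INTER_CUBIC)
a=np.vstack([np.hstack([c(T,140,205,80,60),c(S,345,225,100,75)]),np.hstack([c(T,254,220,80,60),c(T,352,210,80,60)])])
save(a,'comp')
for n,u,v,z in[('stand',294,250,.05),('collar',392,240,.056),('179',179,229,.02),('162',162,252,.02),('202',202,243,.02)]: print(n,ray(fs['top'],u,v,z).round(3))
for n,u,v,z in[('stand',285,184,.05),('collar',200,149,.056),('390',391,268,.02)]: print(n,ray(fs['scene'],u,v,z).round(3))
E
```

```text
stand [ 0.485 -0.056  0.05 ]
collar [ 0.511 -0.287  0.056]
179 [0.533 0.223 0.02 ]
162 [0.477 0.262 0.02 ]
202 [0.499 0.166 0.02 ]
stand [ 0.487 -0.058  0.05 ]
collar [ 0.512 -0.287  0.056]
390 [0.535 0.223 0.02 ]
```

View pics/comp.png

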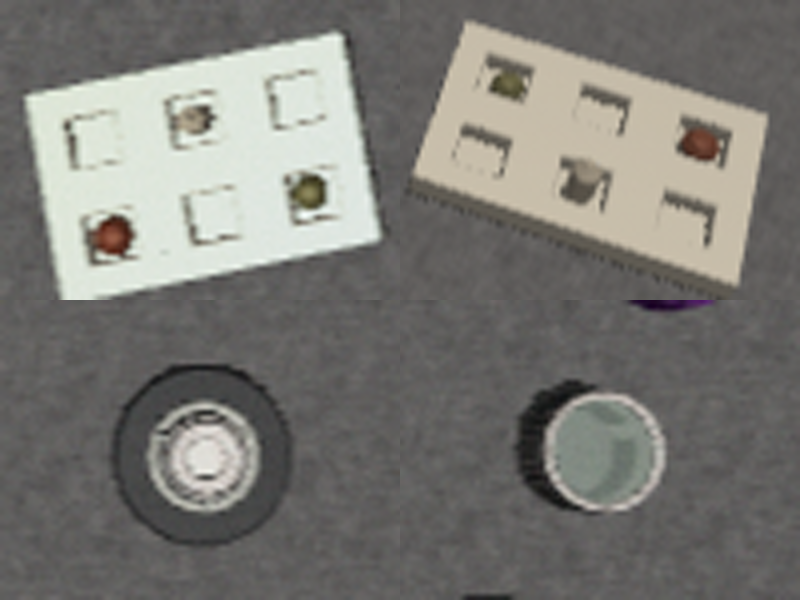

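The crystal is the pale pointed one at (179,229) in the top view, in the far middle pocket at about (0.533, 0.223). The red and olive lumps are the other stones. Next I'll move over it for a wrist close-up to get its exact position and the direction of its flats.

```bash
python3 - <<'E'
from h import *
import pickle
yaw=0.25+np.pi/2
for y in (yaw,yaw-np.pi):
    q=kinematics.ik([.50,.223,.20],down(y)); print(y,q)
s=monitor.sense(); 
ys=[y for y in (yaw,yaw-np.pi) if kinematics.ik([.50,.223,.20],down(y)) is not None]
y=min(ys,key=lambda y:abs(kinematics.ik([.50,.223,.20],down(y))[5]))
env.reach([.50,.223,.20],down(y))
f=eyes.grab_frame('wrist');pickle.dump(f,open('w1.pkl','wb'))
save(f['frame'],'w1')
print(monitor.sense()['clock'],f['mtx'].round(1).tolist(),(-f['view'][:3,:3].T@f['view'][:3,3]).round(4),f['view'][2,:3].round(3),proj(f,[.533,.223,.03]))
E
```

```text
1.8207963267948966 [ 2.05461760e-01  3.87337736e-01  1.47710666e+00 -4.44089210e-16
  1.27714826e+00 -1.61533457e+00]
-1.3207963267948966 [ 2.05461760e-01  3.87337736e-01  1.47710666e+00 -4.44089210e-16
  1.27714826e+00  1.52625809e+00]
1.9 [[309.0, 0.0, 279.2], [0.0, 309.0, 210.3], [0.0, 0.0, 1.0]] [0.5781 0.2436 0.3418] [-0.305 -0.08  -0.949] [287.48158631 158.79456143]
```

View pics/w1.png

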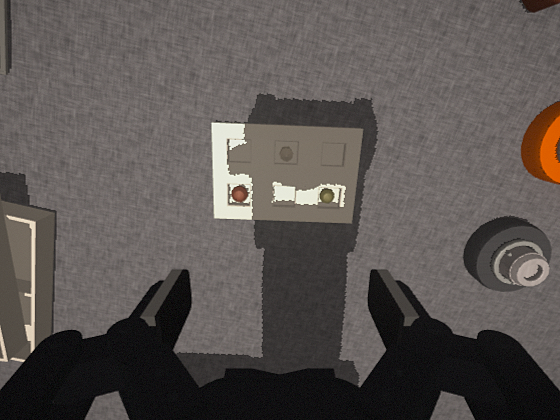

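The wrist view shows the crystal at (286,153), a few pixels from the predicted (287,159), with the gripper's shadow over it. I'll go lower for a finer look.

```bash
python3 - <<'E'
from h import *
import pickle
env.movel([.50,.216,.075],velocity=.2)
f=eyes.grab_frame('wrist');pickle.dump(f,open('w2.pkl','wb'))
u,v=proj(f,[.533,.223,.03]).astype(int);print(u,v,monitor.sense()['clock'])
im=f['frame'];x0,y0=u-60,v-50
a=im[max(y0,0):y0+100,x0:x0+120]; print(x0,max(y0,0))
a=cv2.convertScaleAbs(cv2.resize(a,(0,0),fx=6,fy=6,interpolation=cv2.INTER_CUBIC),alpha=1.7)
save(a,'w2')
E
```

```text
281 188 2.725
221 138
```

View pics/w2.png

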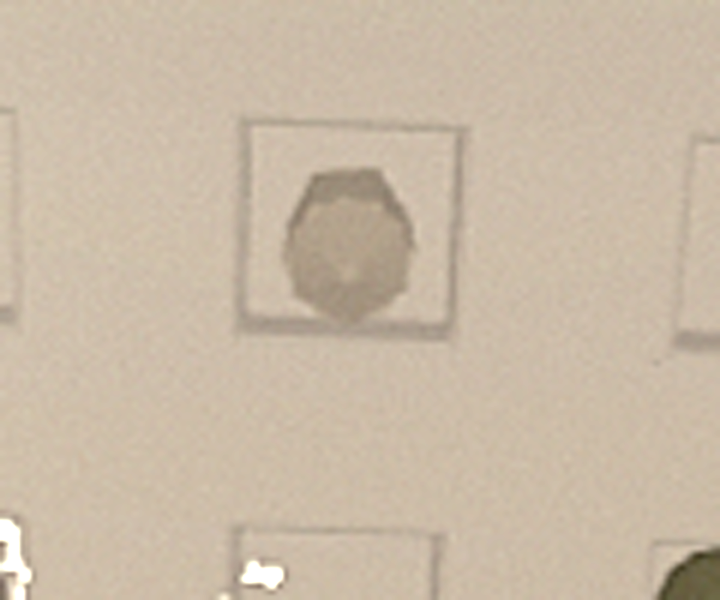

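The crystal's apex is at crop (348,270), which is (279,183) in the full image. Its shoulder hexagon has corners at the bottom (347,322), lower right (408,290) and lower left (290,290). Its flats therefore face left and right, along the present closing line. Next I'll compute the position and grasp it.

```bash
python3 - <<'E'
from h import *
import pickle
f=pickle.load(open('w2.pkl','rb'))
P=lambda x,y,z: ray(f,221+x/6-.5,138+y/6-.5,z)
ap=P(348,270,.030); H=[P(*p,.024) for p in((347,322),(408,290),(412,237),(289,240),(290,290))]
pk=np.mean([P(*p,.014) for p in((243,122),(465,127),(452,335),(240,330))],0)
print(ap,pk,[(np.linalg.norm((h-ap)[:2]).round(4),np.degrees(np.arctan2(*(h-ap)[1::-1])).round(1)) for h in H])
r=[np.degrees(np.arctan2(*(h-ap)[1::-1])) for h in H]
corner=np.angle(np.mean([np.exp(6j*np.radians(a)) for a in r]))/6
flats=[corner+np.pi/6+k*np.pi/3 for k in range(-6,6)]
yaw0=0.25+np.pi/2
# pick same-quat family as now
from scipy.spatial.transform import Rotation as R
ycur=R.from_quat(monitor.sense()['ee_rot']).as_matrix()[:,1]; yc=np.arctan2(ycur[1],ycur[0])
yw=min(flats,key=lambda a:abs(np.angle(np.exp(1j*(a-yc)))))
print(np.degrees([yc,yw]))
np.save('yaw',yw)
c=ap.copy(); np.save('crys',c)
if np.linalg.norm((ap-pk)[:2])<.007:
    env.reach([c[0],c[1],.075],down(yw))
    env.movel([c[0],c[1],.0165],velocity=.06,guard=6)
    env.close_gripper(25)
    s=monitor.sense();print(s['position'],s['finger_gap'],s['gripper_force'])
    env.movel([c[0],c[1],.12],velocity=.15)
    s=monitor.sense();print(s['clock'],s['finger_gap'],s['gripper_force'],s['contact_force'])
    st=np.array([.486,-.057])
    env.reach([st[0]-.04,st[1]+.005,.14],down(yw))
    f=eyes.grab_frame('wrist');pickle.dump(f,open('w3.pkl','wb'))
    save(f['frame'],'w3');print(monitor.sense()['clock'],proj(f,[*st,.053]))
E
```

```text
[0.53632663 0.22552263 0.03      ] [0.5371534  0.22551754 0.014     ] [(np.float64(0.0071), np.float64(-166.6)), (np.float64(0.0074), np.float64(-104.8)), (np.float64(0.0071), np.float64(-57.8)), (np.float64(0.0066), np.float64(87.8)), (np.float64(0.0072), np.float64(134.3))]
[-75.65534312 284.39627019]
[0.53640173 0.22551762 0.01659435] 0.14246687559633966 24.359278738265857
5.6333 0.140991623681442 24.349385580571834 [-0.73819316  0.29478136 -0.54769274]
6.8083 [299.04557202 169.72751317]
```

View pics/w3.png

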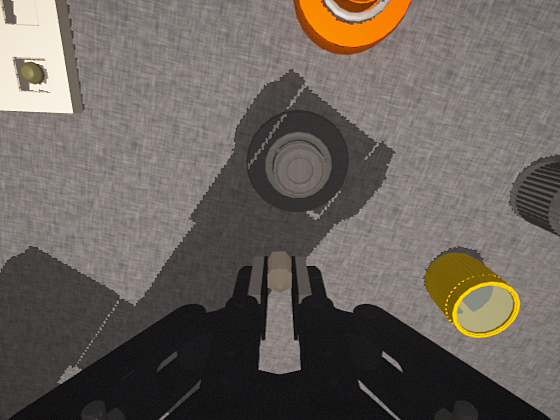

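The crystal is held at (280,270), with finger gap 0.142 × 85 mm ≈ 12.1 mm, close to the 12.5 mm across its flats. The stand's base disk centre is near (298,160) and its barrel top near (299,170), matching the prediction (299,170). I'll refine by fitting the circles, then place the crystal.

```bash
python3 - <<'E'
from h import *
import pickle
from scipy.optimize import least_squares
f=pickle.load(open('w3.pkl','rb'))
g=cv2.GaussianBlur(cv2.cvtColor(f['frame'],cv2.COLOR_RGB2GRAY),(3,3),0).astype(float)
th=np.linspace(0,2*np.pi,120,endpoint=False)
def samp(c,r,z):
    P=np.c_[c[0]+r*np.cos(th),c[1]+r*np.sin(th),np.full(120,z)]
    uv=np.array([proj(f,p) for p in P]).astype(np.float32)
    return cv2.remap(g.astype(np.float32),uv[:,0],uv[:,1],cv2.INTER_LINEAR)[:,0]
def score(c,r,z): # radial edge strength
    return np.median(samp(c,r+.0015,z)-samp(c,r-.0015,z))
for n,r,z,sg in(('base',.044,.024,1),('top',.017,.053,-1),('cup',.0095,.053,1)):
    best=max(((sg*score((x,y),r,z),x,y) for x in np.arange(.476,.498,.001) for y in np.arange(-.068,-.046,.001)))
    print(n,np.round(best,4))
print('apex',ray(f,280,270,.14+.0135))
a=cv2.resize(f['frame'][105:225,230:370],(700,600),interpolation=cv2.INTER_CUBIC);save(cv2.convertScaleAbs(a,alpha=1.6),'w3c')
E
```

```text
base [14.8779  0.485  -0.057 ]
top [13.7383  0.49   -0.055 ]
cup [ 2.373  0.484 -0.055]
apex [ 0.45535277 -0.04986587  0.1535    ]
```

View pics/w3c.png

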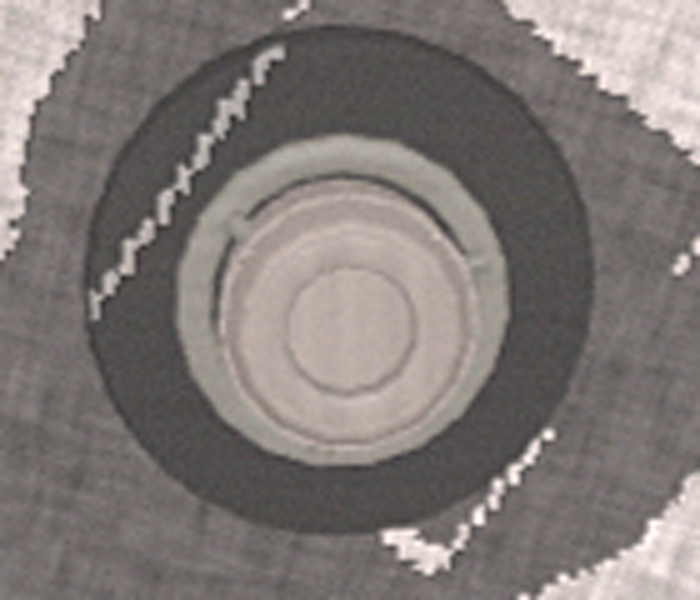

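The enlarged crop shows the base circle centred at crop (340,279), the cup rim at (351,329) with 129 px diameter, and two pins at (238,222) and (478,265).

```bash
python3 - <<'E'
from h import *
import pickle
f=pickle.load(open('w3.pkl','rb'))
P=lambda x,y,z: ray(f,230+x/5-.4,105+y/5-.4,z)
b=np.array([P(88,280,.024),P(593,280,.024),P(340,25,.024),P(340,533,.024)])
c=np.array([P(287,329,.053),P(416,329,.053),P(351,265,.053),P(351,394,.053)])
print(b.mean(0),np.linalg.norm(b[0]-b[1]),np.linalg.norm(b[2]-b[3]))
print(c.mean(0),np.linalg.norm(c[0]-c[1]),np.linalg.norm(c[2]-c[3]))
m=(b.mean(0)+c.mean(0))[:2]/2
for p in((238,222),(478,265)):
    q=P(*p,.036)[:2]-m;print(np.hypot(*q),np.degrees(np.arctan2(q[1],q[0])))
E
```

```text
[ 0.48720804 -0.0573242   0.024     ] 0.08420434784312747 0.08493075368832398
[ 0.48556243 -0.05774657  0.053     ] 0.019280666559482424 0.019491048313091067
0.02134953959929135 67.1647080435286
0.021929177783285146 -59.156431502825434
```

```bash
python3 - <<'E'
from h import *
import pickle
st=np.array([.4862,-.0575]);np.save('st',st)
yw=float(np.load('yaw'))
env.movel([*st,.10],velocity=.1)
env.hold(.2)
print(env.movel([*st,.0592],velocity=.03,guard=2.5))
s=monitor.sense();print(s['clock'],s['position'],s['contact_force'])
if s['position'][2]<.0625:
    env.release();env.hold(.2)
    env.movel([*st,.13],velocity=.15)
    env.reach([st[0]-.04,st[1]+.01,.13],down(yw))
    f=eyes.grab_frame('wrist');pickle.dump(f,open('w4.pkl','wb'))
    u,v=proj(f,[*st,.053]).astype(int)
    t=eyes.grab_frame('top');u2,v2=proj(t,[.512,-.287,.056]).astype(int)
    sc=lambda a:cv2.resize(a,(400,400),interpolation=cv2.INTER_CUBIC)
    save(np.hstack([sc(cv2.convertScaleAbs(f['frame'][v-50:v+50,u-50:u+50],alpha=1.5)),sc(t['frame'][v2-20:v2+20,u2-20:u2+20])]),'w4')
    print(u,v,u2,v2,monitor.sense()['clock'])
E
```

```text
Traceback (most recent call last):
FileNotFoundError: [Errno 2] No such file or directory: 'yaw'
```

```bash
ls pics/w4.png
```

```text
ls: cannot access 'pics/w4.png': No such file or directory
```

```bash
python3 - <<'E'
from h import *
import pickle
st=np.array([.4862,-.0575])
yw=float(np.load('yaw.npy'))
env.movel([*st,.10],velocity=.1)
env.hold(.2)
print(env.movel([*st,.0592],velocity=.03,guard=2.5))
s=monitor.sense();print(s['clock'],s['position'],s['contact_force'])
if s['position'][2]<.0625:
    env.release();env.hold(.2)
    env.movel([*st,.13],velocity=.15)
    env.reach([st[0]-.04,st[1]+.01,.13],down(yw))
    f=eyes.grab_frame('wrist');pickle.dump(f,open('w4.pkl','wb'))
    u,v=proj(f,[*st,.053]).astype(int)
    t=eyes.grab_frame('top');u2,v2=proj(t,[.512,-.287,.056]).astype(int)
    sc=lambda a:cv2.resize(a,(400,400),interpolation=cv2.INTER_CUBIC)
    save(np.hstack([sc(cv2.convertScaleAbs(f['frame'][v-50:v+50,u-50:u+50],alpha=1.5)),sc(t['frame'][v2-20:v2+20,u2-20:u2+20])]),'w4')
    print(u,v,u2,v2,monitor.sense()['clock'])
E
```

```text
False
9.2333 [ 0.48628564 -0.05752936  0.05934017] [ 0.19545365 -0.02576588 -0.53702189]
307 172 392 239 11.1417
```

View pics/w4.png

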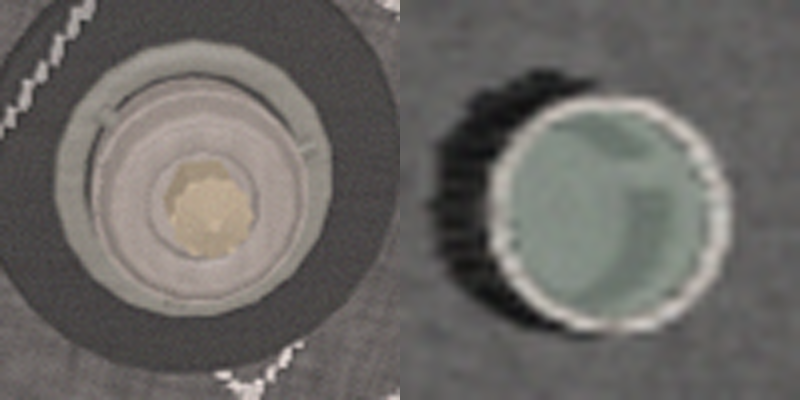

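The crystal stands in the cup: the apex is near the cup centre and both pins are still visible. The grey collar's rim is centred at top-view pixel (392.6,239.9) with a diameter of about 24 px, or 57 mm. I'll grip it twice at right angles so it centres under the TCP, then lift it.

```bash
python3 - <<'E'
from h import *
t=eyes.grab_frame('top'); c=ray(t,392.6,239.9,.056)[:2];print(c)
y1,y2=np.radians(-67),np.radians(23)
p=monitor.sense()['position']; env.movel([p[0],p[1],.18],velocity=.3)
env.reach([*c,.16],down(y1))
print(env.movel([*c,.022],velocity=.15,guard=8))
env.close_gripper(20);s=monitor.sense();print(s['finger_gap'],s['position'])
env.release()
env.movel([*c,.085],velocity=.25)
env.reach([*c,.085],down(y2))
print(env.movel([*c,.018],velocity=.12,guard=8))
env.close_gripper(70);s=monitor.sense();print(s['finger_gap'],s['gripper_force'],s['contact_force'])
f0=s['contact_force'][2]
env.movel([*c,.15],velocity=.2);env.hold(.3)
s=monitor.sense();print(s['clock'],s['finger_gap'],s['contact_force'],s['joints'][5])
E
```

```text
[ 0.51124223 -0.2884165 ]
False
0.6557600249233372 [ 0.51154168 -0.28860925  0.02281083]
False
0.6551358125480908 74.19013861566782 [-1.92623533  0.82789898  7.0840224 ]
18.3583 0.6573135741943948 [-0.90093904 -0.06650365 -1.14034613] -1.114513493958557
```

```bash
python3 - <<'E'
from h import *
st=np.array([.4862,-.0575]); yw=-.118+1.15
env.reach([*st,.15],down(yw)); 
env.movel([*st,.082],velocity=.15);env.hold(.3)
s=monitor.sense();f0=s['contact_force'];print(s['position'],f0,s['ft_torque'],s['joints'][5])
for z in (.066,.050):
    g=env.movel([*st,z],velocity=.03,guard=3.5);s=monitor.sense()
    print(g,s['position'],s['contact_force']-f0,s['ft_torque'],s['clock'])
    if g: break
np.save('f0.npy',f0)
E
```

```text
[ 0.48648776 -0.05762575  0.08259689] [-0.12447035  0.05838705 -0.89645362] [-0.01830275  0.05014883 -0.0265978 ] -1.3895806072026446
False [ 0.48625011 -0.05751618  0.06601403] [ 0.47281329  0.04316247 -0.89339824] [-0.0135326  -0.02456042  0.06248156] 20.8667
True [ 0.48592358 -0.05742472  0.06421095] [ 0.24017155 -0.31968696 -1.34458384] [-0.01799403 -0.00826598 -0.02160532] 21.1
```

```bash
python3 - <<'E'
from h import *
st=np.array([.4862,-.0575]);f0=np.load('f0.npy')
for i in range(6):
    g=env.movel([*st,.050],velocity=.02,guard=3.5);env.hold(.1);s=monitor.sense()
    print(g,s['position'],s['contact_force']-f0,s['ft_torque'].round(3),s['clock'])
    if not g or s['contact_force'][2]-f0[2]>2.5: break
E
```

```text
True [ 0.48596773 -0.05744255  0.05698134] [-0.6155615   0.680505    5.59080378] [-0.027  0.044 -0.014] 21.6583
```

Contact came at TCP z 0.057, so the collar is resting on the pins at 0.038. Now the turning search.

```bash
python3 - <<'E'
from h import *
st=np.array([.4862,-.0575]);f0=np.load('f0.npy')
z0=monitor.sense()['position'][2]; t0=monitor.sense()['clock']
if True:
    for i in range(36):
        s=monitor.sense();q=s['joints'].copy(); 
        if i==0: qt=q.copy()
        q=qt.copy(); q[5]+=np.radians(3.5); env.set_joints(q); qt=q
        s=monitor.sense();F=s['contact_force'][2]-f0[2]; z=s['position'][2]
        print(i,round(z,4),round(F,1),round(s['ft_torque'][2],2),round(s['joints'][5],3),round(s['clock'],2))
        if z<z0-.002: break
        if F<2.2:
            g=env.movel([*st,z0-.005],velocity=.02,guard=2.5); s=monitor.sense();qt=s['joints'].copy()
            print('  push',g,s['position'].round(4),(s['contact_force']-f0).round(1))
            if s['position'][2]<z0-.003: print('KEYED');break
        elif F>6.5:
            env.movel([*st,z+.0002],velocity=.01); qt=monitor.sense()['joints'].copy()
        if s['clock']-t0>25 or abs(s['ft_torque'][2])>1.5: break
s=monitor.sense();print(s['position'],s['contact_force']-f0,s['clock'])
E
```

```text
0 0.057 5.1 -0.11 -1.33 21.91
1 0.057 4.5 -0.03 -1.27 22.16
2 0.057 6.3 -0.06 -1.209 22.41
3 0.057 4.6 -0.06 -1.148 22.66
4 0.0568 2.1 -0.05 -1.087 22.91
  push True [ 0.4859 -0.0574  0.0559] [-1.8  0.7  9.1]
5 0.0556 -0.1 -0.04 -1.028 23.37
  push True [ 0.4851 -0.0573  0.053 ] [ 0.2 -0.4 -1.3]
KEYED
[ 0.48514103 -0.05728921  0.05297945] [ 0.1570814  -0.42992862 -1.33745278] 23.575
```

It has keyed; next I push it home against the spring.

```bash
python3 - <<'E'
from h import *
st=np.array([.4859,-.0574]);f0=np.load('f0.npy')
for z,gd in((.0505,10),(.047,12),(.044,15),(.0425,15)):
    g=env.movel([*st,z],velocity=.02,guard=gd);env.hold(.2);s=monitor.sense()
    print(g,s['position'].round(4),(s['contact_force']-f0).round(1),s['ft_torque'].round(2),s['finger_gap'],round(s['clock'],2))
    if g and z>.0425: break
E
```

```text
False [ 0.4857 -0.0574  0.0504] [-4.6 -2.3  1.3] [-0.29  0.72 -0.05] 0.6558053015566745 24.07
False [ 0.4859 -0.0574  0.047 ] [-4.  -1.7  1.3] [-0.36  0.68 -0.18] 0.6605210306202769 24.6
False [ 0.4859 -0.0574  0.0441] [-4.5 -2.   3.3] [-0.31  0.68 -0.13] 0.657410124521175 25.1
False [ 0.4859 -0.0575  0.0434] [-8.6 -1.5 14. ] [-0.14  1.34 -0.18] 0.6551839502655901 25.55
```

Fz has risen sharply to 14 N, which looks like the stop, but the lateral force is 8 N and the spring force was lower than expected. I'll look before finishing.

```bash
python3 - <<'E'
from h import *
w=eyes.grab_frame('wrist');t=eyes.grab_frame('scene')
u,v=proj(t,[.486,-.057,.05]).astype(int);print(u,v)
st=[.486,-.0574]
def ring(f,x0,y0,k,img,z,r,col):
    p=[((proj(f,[st[0]+r*np.cos(a),st[1]+r*np.sin(a),z])-[x0,y0])*k) for a in np.linspace(0,6.28,60)]
    cv2.polylines(img,[np.int32(p)],True,col,1)
a=cv2.resize(t['frame'][v-32:v+32,u-40:u+40],(500,400),interpolation=cv2.INTER_CUBIC)
b=a.copy();
for z,r,c in((.024,.044,(255,0,0)),(.024,.029,(0,255,0)),(.08,.029,(0,255,255))): ring(t,u-40,v-32,6.25,b,z,r,c)
W=cv2.convertScaleAbs(w['frame'][150:400,130:430],alpha=1.6)
save(np.vstack([np.hstack([a,b])[:, :]])if 0 else cv2.resize(np.hstack([a,b]),(800,320)),'e1')
im=np.vstack([cv2.resize(np.hstack([a,b]),(700,280)),cv2.resize(W,(700,583))[:310]]);save(im,'e1')
E
```

```text
285 183
```

View pics/e1.png

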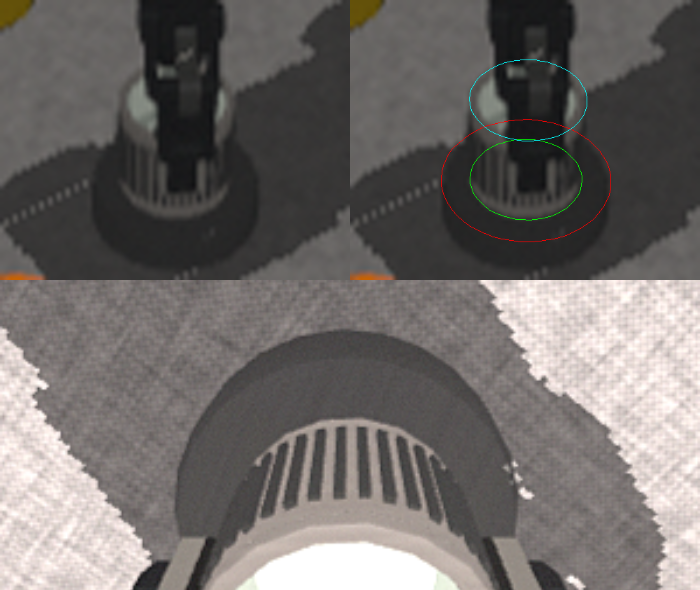

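The collar's lower edge sits on the base within picture accuracy (about 1 px). The lateral force of −8 N along x suggests the barrel axis is about 1 mm further towards −x. I'll shift there, firm the grip and push on to a definite stop.

```bash
python3 - <<'E'
from h import *
f0=np.load('f0.npy')
def show(g=None):
    env.hold(.3);s=monitor.sense();print(g,s['position'].round(5),(s['contact_force']-f0).round(1),s['ft_torque'].round(2),round(s['gripper_force'],1),round(s['clock'],2));return s
env.close_gripper(110);show()
z=.0432
for x,y in((.4854,-.0576),(.4849,-.0577)):
    env.movel([x,y,z],velocity=.01);s=show()
    if s['contact_force'][0]-f0[0]>-2: break
for z in(.0428,.0422,.0416,.041):
    g=env.movel([x,y,z],velocity=.01,guard=22);s=show(g)
    if s['contact_force'][2]-f0[2]>22: break
E
```

```text
None [ 0.48595 -0.05746  0.04363] [-10.8  -0.4  16.1] [-0.14  1.49 -0.15] 112.6 26.17
None [ 0.48592 -0.05752  0.04389] [-5.   0.1  9. ] [-0.    0.66 -0.12] 115.8 26.72
None [ 0.48578 -0.05754  0.04392] [-2.   1.3  7.8] [ 0.17  0.26 -0.16] 115.7 27.27
False [ 0.48582 -0.05758  0.04366] [-3.2  1.9  9.5] [ 0.25  0.37 -0.15] 116.0 27.82
False [ 0.48583 -0.05757  0.04361] [-6.   1.7 17.1] [ 0.32  0.8  -0.2 ] 117.0 28.37
False [ 0.48585 -0.05757  0.04357] [-8.7  2.5 23.2] [ 0.49  1.25 -0.22] 117.7 28.92
```

z is fixed at 0.0436 while Fz climbs from 9.5 to 23 N, so this is a hard stop. It lies 13.4 mm below the pin rest, against 14 mm nominal, and the reading just before it was about 8 N, which matches the flush spring. The collar is home.

```bash
python3 -c "
from h import *
print(job.hand_in(), monitor.sense()['clock'])"
```

```text
the job is handed in; nothing more can be done
the job is handed in; nothing more can be done
```

The job is handed in (no verdict came back): the crystal stands in the cup, and the collar is keyed over the pins and still gripped and held down on what the forces and travel show to be the base.

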